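# Check a sample jar into the push-push intake tray

## Task

Press the blue front of the check-in station's tray so that its push-push latch lets go and the tray springs out, and stand the jar with the blue lid gently upright in the tray's round nest, so that it holds the little sensing pin down. Then press the tray smoothly back in, so that the jar does not tip, until it latches, let go, and make sure that it stays in with the jar still seated; leave all the other things as they stand.

Things in the scene. Friction and masses are not known exactly. Their poses are not given: they have to be found in the camera images.
- station: the check-in station, fixed to the table, place and yaw vary: a grey base plate 205 x 130 mm, 10 mm thick. Origin on the table under it, 12.5 mm nearer the tray's front than the plate's centre; +x points the way the tray is pressed in (front to reader), z up. Beside the tray run two aluminium rails, tops 26 mm above the table, at y = +-57 to +-65 mm, x = -90 to +35 mm
- reader (a point): centre of the top of the white reader block at the station's rear, 100 mm above the table, with a blue panel on it; fixed. The block is 80 mm long (station x from +35 to +115 mm), 130 mm wide; axes as the station's
- tray (a joint): the tray's slide in m: 0 = latched in (start), 0.045 = sprung fully out, -0.0085 = pressed in to its stop. Push-push: latched, press 7.5 mm in or more (best to the stop) and let go: it springs out at about 0.25 m/s; give it room, the latch resets only beyond 0.038. Out, press it to 7.5 mm or more past 0 and let go: it settles at 0, latched; pressed less, it springs out; one press more frees it again
- tray_front (a point): centre of the front face of the tray's blue front panel, the face to press, 32 mm above the table; moves with the tray, axes as the station's. The panel is 116 mm wide, 8 mm thick, 14 to 50 mm above the table, square to the station's x. The spring pushes out with 3 N when out, 6 N when in; a slow press takes up to about 9 N, rising steeply at the stop
- nest (a point): centre of the nest's floor on the aluminium tray, 18 mm above the table and 70 mm behind the front face (along the station's +x); moves with the tray; axes as the station's. The nest is a black ring, a ten-sided opening 54 mm across flats, its wall 4 mm thick and 12 mm high; the sensing pin stands in its middle
- sense_pin (a joint): the brass sensing pin in the middle of the nest, 10 mm in diameter, in m: 0 = up, standing 5 mm proud of the nest's floor; 0.005 = pressed flush with the floor. A soft spring (about 0.5 N when flush) which the jar's weight overcomes
- jar: the jar to check in: white plastic with a blue lid and no label, 48 mm in diameter, 62 mm high, 0.11 to 0.22 kg, round, standing upright on the table; origin at the centre of its underside, z along its axis
- jar_white: another jar of the same shape and size with a white lid and a paper label; origin at the centre of its underside; a bystander (any of the three jars may stand in any of their three places)
- jar_black: another jar of the same shape and size with a black lid and a paper label; origin at the centre of its underside; a bystander
- bottle0: a tall white plastic bottle with a white cap and a blue label, 84 mm in diameter, 190 mm high, 0.6 kg; origin at the centre of its underside; a bystander
- bottle1: a tall white plastic bottle with a white cap and a blue label, 84 mm in diameter, 190 mm high, 0.6 kg; origin at the centre of its underside; a bystander
- bottle2: a tall white plastic bottle with a white cap and a blue label, 84 mm in diameter, 190 mm high, 0.6 kg; origin at the centre of its underside; a bystander
- amber: a brown glass bottle with a black cap, 60 mm in diameter, 150 mm high; origin at the centre of its underside; a bystander
- marker: a flat yellow highlighter pen with a black cap, 125 mm long, 19 mm wide, 12 mm high, lying on the table; origin on its underside near its middle; a bystander
There are look-alikes about, which are no part of the job. What is shaped like the jar but pink, purple or red is not meant.

How it is judged:
By the outcome, as a careful person would: the job done as asked, in the order asked, and still so for the second after the job is handed in, with the robot touching nothing.
It also fails if it takes over 69 s, if anything falls off the work surface, if the arm or the gripper's body presses on something with over 40 N, if the wrist force passes 120 N, or if a joint passes its speed limit or range.

## Robot

A 6-joint arm with a two-finger parallel gripper is mounted at the origin on the work surface. World frame = base frame: x ahead of the robot, y to its left, z up, the work surface at z = 0. Lengths are in m, angles in rad, forces in N, time in s.
With the tool pointing down it reaches from about 0.35 to 0.975 m from the base axis. Payload 17.4 kg.
Tool frame: the origin (TCP) lies midway between the tips of the shut fingers; the grasp point (between the pads) lies 19 mm behind it; z points along the fingers, y is the line along which they close (so a half turn about z gives the same grasp; the last joint's range is limited). The gripper opens to 85 mm and grips with 20 to 120 N. Pads are 22 mm wide; open, the fingers measure 114 mm over their backs; the gripper's body (76 mm by 85 mm) begins 54 mm behind the grasp point. The pads swing forward as they close: fully open they stand 13 mm farther back than shut.
Start: joints at [1.232, 0.116, 1.442, -0, 1.584, -0.038], TCP at [0.2, 0.645, 0.231] pointing down, gripper open.
Joint ranges: [-2.83, 2.83], [-0.83, 2.19], [0.07, 2.5], [-1.14, 4.28], [0.01, 3], [-2.97, 2.97]. Speed limits (rad/s): [1.89, 1.89, 2.22, 3.14, 3.14, 3.14].

## Interface

Orientations are given as a unit quaternion [x, y, z, w].
In Python, from workcell import manip gives the robot as it stands.
- The arm moves only by the tool send_rows, never from a script. Its argument "increments" is one flat list of numbers, 6 for each row, row after row: the shift along the tool's x, y, z in m, then the turn, a rotation vector about the tool's x, y, z in rad. A call has 1 to 8 rows; each row is the pose to reach, as a shift and turn from the pose commanded when the call began, along the tool's axes at that moment; what a row does not reach only later rows make up. A row lasts 1/10 s, in which the tool goes at most 50 mm and 8.59 degrees, less where a joint would pass 70% of its speed; a pose out of reach is approached as far as the arm can. A call with a gripper value outside its range is refused whole. "fingers" is the opening, from 0 (shut) to 1 (fully open), set as the call begins (left out, the last holds). The fingers move at their own pace and stop on an object; the grip force is fixed at half the most. Time passes only in rows, so rows that repeat a pose let the fingers close. It gives the time, the measured TCP pose, the force, the opening and the grip force at its end, in the units of the state.
- manip.sense(): the state, without advancing time (a new reading comes with each control period).
- manip.get_image(name): name is "side" or "top" or "wrist"; returns a dict with "img" (400x640x3 uint8, red, green, blue), "fx", "fy", "cx", "cy" (pixels), "k1" (the pictures are not rectified: a ray, as slopes to the right and down, at radius r is drawn at 1 + k1 r^2 times it, then the intrinsics apply), "eye" and "rotation" of the camera in the world. Camera axes: x right, y down, z forward; pixel columns grow to the right and rows downward; lengths in m; the calibration is good to about 2 mm. A picture is of the moment at which its call begins. There is no depth.
- manip.hand_in(): hands the job in; it is judged then, once.
Trained networks look in a picture, given as the dict that the camera call returned (one of the last four; its "shot" number tells which), for a name from the list of things; names that differ only in an ending like _2 or _b are one class to them, and where a whole thing is asked for, a point or a joint stands for the part that bears it (a point fixed in the world has none). Each returns a list of dicts, best first, with "conf" (0 to 1); they miss things now and then, are a little off and sometimes report something else, mostly with a low value. They report only what shows in the picture. A call takes as long as a camera call. They do not tell look-alikes from the thing itself.
- manip.look_for(picture, name): "at" ([x, y, z] in m, in the coordinates of the camera as it stood for that picture, good to about 4 mm: the middle of the surface that is visible of it).
- manip.spot_point(picture, name): "at" ([x, y, z] in m, in the coordinates of the camera as it stood for that picture, good to about 4 mm: a listed point, or the origin of a listed thing).
The state is a dict: "time": time; "joint_positions": joint angles; "dq": joint speeds; "joint_efforts": joint torques, N m; "tool_pos": TCP position; "orientation": TCP orientation; "force": force on the tool from outside, world axes, zero at the start; "torque": the same for the moment, N m; "opening": finger opening in m; "grasp_force": force on a finger pad.
Only numpy, scipy, OpenCV 4.12 (cv2) and the standard library are available. Lean on these libraries where they do the work, as an engineer would, in place of code of your own. Each camera call takes 0.05 s, during which the arm holds its last target. There are 200 camera calls.

## Working session

There is one attempt and no reset: what is moved stays moved. The work goes in short steps, Python scripts to look and compute and a tool call to move; the robot and the scene stay as the last step left them, time stands still between calls to the robot, and variables do not carry over. Pictures are saved under pics/ and viewed, at most 10 in all, crops included, and the job is handed in when it is done.

Besides the shell and the picture viewer there is one more tool, called after "Request:" as name(argument=value, ...), one argument or row to a line, values as JSON. send_rows: Moves the arm, as the interface text tells. Its arguments: {"type":"object","properties":{"increments":{"type":"array","items":{"type":"number"}},"fingers":{"type":"number"}},"required":["increments"]}

```bash
mkdir -p pics
cat > h.py <<'E'
import numpy as np, cv2
from workcell import manip
from scipy.spatial.transform import Rotation as R
def W(p,a): return np.array(p["eye"])+np.array(p["rotation"])@np.array(a)
def save(p,n): cv2.imwrite(f"pics/{n}.png",p["img"][:,:,::-1])
def ray(p,u,v,z):
    x=(u-p["cx"])/p["fx"]; y=(v-p["cy"])/p["fy"]; a,b=x,y
    for _ in range(20):
        s=1+p["k1"]*(a*a+b*b); a,b=x/s,y/s
    d=np.array(p["rotation"])@np.array([a,b,1]); e=np.array(p["eye"]); return e+d*(z-e[2])/d[2]
def proj(p,w):
    c=np.array(p["rotation"]).T@(np.array(w)-np.array(p["eye"])); a,b=c[0]/c[2],c[1]/c[2]
    s=1+p["k1"]*(a*a+b*b); return p["fx"]*a*s+p["cx"],p["fy"]*b*s+p["cy"]
E
python3 - <<'E'
from h import *
np.set_printoptions(precision=4,suppress=True)
s=manip.sense(); print(s["time"],s["tool_pos"],s["orientation"])
for c in ("top","side"):
    p=manip.get_image(c); save(p,c+"0"); print(c,p["eye"],np.array(p["rotation"])[:,2])
    for n in ("station","reader","tray_front","nest","jar","jar_white","jar_black","bottle0","amber","marker"):
        print(n,[(W(p,d["at"]).round(4).tolist(),round(d["conf"],2),np.round(proj(p,W(p,d["at"]))).tolist()) for d in manip.spot_point(p,n)[:3]])
print(manip.sense()["time"])
E
```

```text
0.0 [0.1999 0.6445 0.2305] [ 0.1498  0.9887 -0.0006 -0.0001]Traceback (most recent call last):
  File "<stdin>", line 5, in <module>
IndexError: too many indices for array: array is 1-dimensional, but 2 were indexed
```

```bash
sed -i 's/np.array(p\["rotation"\])/RM(p)/g' h.py
cat >> h.py <<'E'
def RM(p):
    r=np.array(p["rotation"]); return R.from_quat(r).as_matrix() if r.size==4 else r.reshape(3,3)
E
python3 - <<'E'
from h import *
np.set_printoptions(precision=4,suppress=True)
for c in ("top","side"):
    p=manip.get_image(c); save(p,c+"0"); print(c,p["eye"],p["rotation"],RM(p)[:,2])
    for n in ("station","reader","tray_front","nest","jar","jar_white","jar_black","bottle0","amber","marker"):
        print(n,[(W(p,d["at"]).round(4).tolist(),round(d["conf"],2),np.round(proj(p,W(p,d["at"]))).tolist()) for d in manip.spot_point(p,n)[:3]])
print(manip.sense()["time"])
E
```

```text
top [ 0.5304 -0.0587  1.5834] [ 0.7168 -0.6962  0.0268 -0.0264] [ 0.0752  0.0006 -0.9972]
station [([0.6785, 0.0788, 0.0008], 0.85, [278.0, 191.0])]
reader [([0.583, 0.0408, 0.0295], 0.6, [288.0, 221.0]), ([0.7476, 0.109, 0.1016], 0.56, [265.0, 164.0])]
tray_front [([0.5852, 0.0404, 0.0283], 0.97, [288.0, 221.0])]
nest [([0.648, 0.074, 0.0204], 0.63, [278.0, 200.0])]
jar [([0.759, -0.2459, -0.003], 0.78, [382.0, 168.0]), ([0.5456, -0.2916, 0.0013], 0.73, [395.0, 237.0]), ([0.6225, -0.2141, 0.0075], 0.59, [371.0, 211.0])]
jar_white [([0.4849, -0.135, 0.0058], 0.59, [345.0, 255.0]), ([0.7457, 0.1097, 0.1014], 0.3, [265.0, 164.0])]
jar_black [([0.4568, -0.2771, 0.0001], 0.7, [390.0, 266.0]), ([0.5842, 0.0432, 0.0284], 0.54, [287.0, 221.0])]
bottle0 [([0.6789, -0.3736, 0.0], 0.89, [423.0, 195.0]), ([0.6358, -0.5126, 0.0003], 0.6, [467.0, 210.0]), ([0.5182, -0.4421, 0.0018], 0.59, [444.0, 247.0])]
amber [([0.6983, 0.3883, 0.0007], 0.85, [178.0, 182.0])]
marker [([0.7362, -0.1289, -0.0007], 0.78, [345.0, 174.0])]
side [ 0.1097 -0.83    0.8075] [ 0.8568 -0.2597  0.1263 -0.4271] [ 0.4384  0.
[... 218 characters left out ...]
, 0.68, [371.0, 235.0])]
nest [([0.6504, 0.0683, 0.0125], 0.87, [304.0, 204.0])]
jar [([0.7628, -0.2533, -0.0022], 0.93, [409.0, 257.0]), ([0.622, -0.2205, -0.0013], 0.79, [357.0, 271.0]), ([0.5519, -0.2967, 0.0021], 0.67, [353.0, 302.0])]
jar_white [([0.4913, -0.1402, -0.0015], 0.74, [295.0, 273.0])]
jar_black [([0.4539, -0.2801, -0.0014], 0.75, [313.0, 317.0])]
bottle0 [([0.6854, -0.3771, -0.0022], 0.96, [420.0, 300.0]), ([0.6355, -0.5148, -0.0011], 0.71, [447.0, 352.0])]
amber [([0.7033, 0.3874, 0.002], 0.78, [268.0, 155.0]), ([0.4541, -0.2804, -0.0008], 0.29, [313.0, 317.0])]
marker [([0.7388, -0.1301, -0.0052], 0.78, [371.0, 235.0]), ([0.6512, 0.0695, 0.013], 0.18, [304.0, 204.0])]
1.15
```

View pics/top0.png

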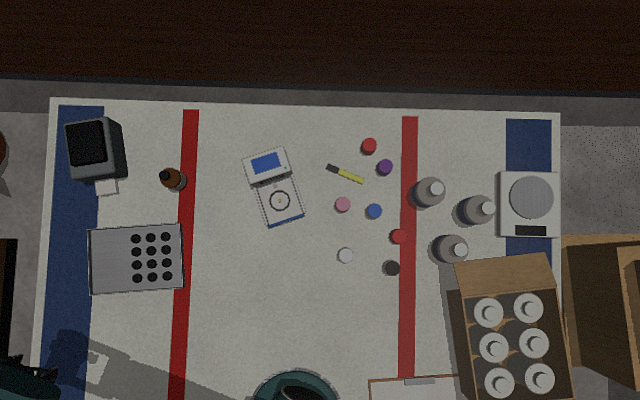

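View pics/side0.png

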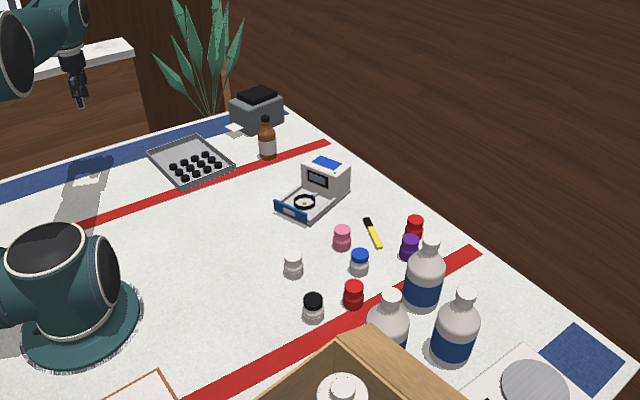

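```bash
cat >> h.py <<'E'
def goal(xyz,yaw,n=1):
    "shift+turn in the present tool axes to a tool-down pose with tool x at world angle yaw"
    s=manip.sense(); R0=R.from_quat(s["orientation"]); c,si=np.cos(yaw),np.sin(yaw)
    R1=R.from_matrix(np.array([[c,si,0],[si,-c,0],[0,0,-1]]))
    print("t",round(s["time"],2),"pos",np.round(s["tool_pos"],4),"SHIFT",(R0.inv().apply(np.array(xyz)-s["tool_pos"])).round(4).tolist(),"TURN",(R0.inv()*R1).as_rotvec().round(4).tolist())
E
python3 - <<'E'
from h import *
p=manip.get_image("wrist"); s=manip.sense()
print("cam in tool",R.from_quat(s["orientation"]).inv().apply(np.array(p["eye"])-s["tool_pos"]),R.from_quat(s["orientation"]).inv().apply(RM(p)[:,2]),p["fx"])
p=manip.get_image("top")
for n,u,v,z in (("blue",374,211,.062),("pink",343,204,.062),("red",397,237,.062),("white",345,255,.062),("purple",385,167,.062)): print(n,ray(p,u,v,z).round(3))
goal([0.50,0.01,0.25],0.375+np.pi)
E
```

```text
cam in tool [ 0.08087453 -0.00082215 -0.14336183] [-0.30573046  0.00219692  0.95211557] 335.30033165428875
blue [ 0.62  -0.217  0.062]
pink [ 0.639 -0.124  0.062]
red [ 0.545 -0.287  0.062]
white [ 0.487 -0.134  0.062]
purple [ 0.754 -0.247  0.062]
t 1.25 pos [0.2    0.6447 0.2313] SHIFT [-0.4746, -0.5173, -0.0187] TURN [0.0, -0.0, -0.6758]
```

Request:
send_rows(
  increments=[-0.4746,-0.5173,-0.0187,0,0,-0.6758,-0.4746,-0.5173,-0.0187,0,0,-0.6758,-0.4746,-0.5173,-0.0187,0,0,-0.6758,-0.4746,-0.5173,-0.0187,0,0,-0.6758,-0.4746,-0.5173,-0.0187,0,0,-0.6758,-0.4746,-0.5173,-0.0187,0,0,-0.6758,-0.4746,-0.5173,-0.0187,0,0,-0.6758,-0.4746,-0.5173,-0.0187,0,0,-0.6758],
  fingers=0,
)

```text
time: 2.05
tool_pos: [0.3707, 0.2824, 0.2423]
orientation: [-0.187, 0.982, 0.0, 0.0]
force: [1.4, 1.0, 0.2]
opening: 0.0001
grasp_force: 0.0
```

```bash
python3 -c "
from h import *
goal([0.50,0.01,0.25],0.375+np.pi)"
```

```text
t 2.05 pos [0.3707 0.2824 0.2423] SHIFT [-0.0204, -0.3009, -0.0077] TURN [0.0002, 0.0009, 0.0004]
```

Request:
send_rows(
  increments=[-0.02,-0.3,-0.008,0,0,0,-0.02,-0.3,-0.008,0,0,0,-0.02,-0.3,-0.008,0,0,0,-0.02,-0.3,-0.008,0,0,0,-0.02,-0.3,-0.008,0,0,0,-0.02,-0.3,-0.008,0,0,0,-0.02,-0.3,-0.008,0,0,0,-0.02,-0.3,-0.008,0,0,0],
)

```text
time: 2.85
tool_pos: [0.4991, 0.0115, 0.2498]
orientation: [-0.185, 0.983, 0.0, -0.0]
force: [-0.7, -0.1, -0.3]
opening: -0.0002
grasp_force: 0.0
```

Run:
```python
from h import *
p=manip.get_image("wrist"); save(p,"w1"); print(p["shot"],manip.sense()["tool_pos"])
for n in ("station","reader","tray_front","nest","jar"):
    print(n,[(W(p,d["at"]).round(4).tolist(),round(d["conf"],2),np.round(proj(p,W(p,d["at"]))).tolist()) for d in manip.spot_point(p,n)[:3]])
goal([0.50,0.01,0.03],0.375+np.pi)
```

```text
6 [0.49878534 0.01251116 0.24986873]
station []
reader []
tray_front [([0.5773, 0.046, 0.0334], 0.88, [326.0, 239.0])]
nest []
jar [([0.7542, -0.2475, 0.0003], 0.93, [72.0, 267.0]), ([0.5451, -0.2917, 0.0031], 0.91, [58.0, 103.0]), ([0.6391, -0.1189, 0.0033], 0.73, [186.0, 227.0])]
t 3.15 pos [0.4987 0.0135 0.2501] SHIFT [0.0001, -0.0037, 0.2201] TURN [-0.0001, 0.0004, 0.0017]
```

View pics/w1.png

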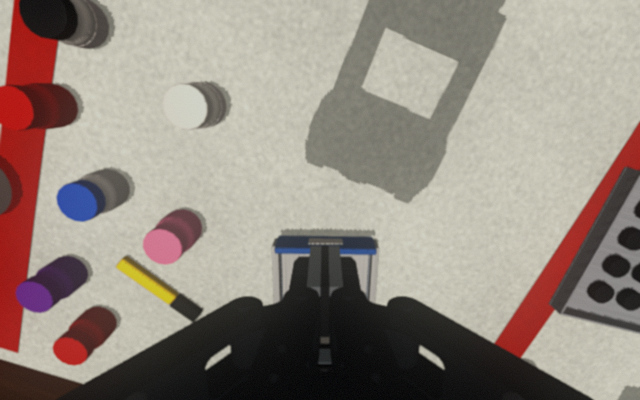

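Run:
```python
from h import *
im=cv2.imread("pics/w1.png"); h=cv2.cvtColor(im,cv2.COLOR_BGR2HSV)
print(im[225:262:2,300].tolist())
m=((h[...,0]>100)&(h[...,0]<130)&(h[...,1]>100)&(h[...,2]>40)).astype(np.uint8); m[:215]=0;m[270:]=0;m[:,:260]=0;m[:,390:]=0
ys,xs=np.nonzero(m); print(xs.min(),xs.max())
p=manip.get_image("wrist")
for u in (285,300,365,375,280,):
    c=np.nonzero(m[:,u])[0]; print(u,c.min(),c.max(),ray(p,u,c.min(),.014).round(4),ray(p,u,c.max()+.5,.05).round(4))
for u in (xs.min(),xs.max()):
    v=np.median(ys[xs==u]);print(u,v,ray(p,u,v,.05).round(4))
for yaw in (.36,.375,.39):
  e=np.array([np.cos(yaw),np.sin(yaw),0]);l=np.array([-e[1],e[0],0]);F=np.array([.5815,.0440,0])
  print(yaw,[np.round(proj(p,F+a*e+b*l+[0,0,z]),1).tolist() for a in (0,.008) for b in (-.058,.058) for z in (.014,.05)])
```

```text
[[176, 191, 192], [168, 181, 183], [126, 138, 139], [114, 125, 126], [116, 127, 127], [96, 98, 97], [67, 58, 51], [66, 55, 49], [67, 55, 50], [63, 51, 46], [64, 52, 48], [81, 57, 48], [137, 83, 54], [143, 85, 52], [139, 110, 96], [153, 160, 162], [63, 66, 67], [39, 41, 42], [41, 41, 43]]
275 375
285 247 252 [0.615  0.0083 0.014 ] [0.6033 0.0084 0.05  ]
300 247 252 [0.6081 0.0257 0.014 ] [0.597  0.0242 0.05  ]
365 248 253 [0.5794 0.1018 0.014 ] [0.5709 0.0934 0.05  ]
375 250 252 [0.5774 0.1145 0.014 ] [0.5656 0.1035 0.05  ]
280 247 253 [0.6173 0.0025 0.014 ] [0.6066 0.0035 0.05  ]
275 249.5 [ 0.6039 -0.0034  0.05  ]
375 251.0 [0.5639 0.1027 0.05  ]
0.36 [[274.3, 233.0], [269.8, 246.0], [368.4, 234.5], [372.4, 247.6], [274.5, 239.0], [270.1, 252.4], [368.1, 240.4], [372.0, 254.0]]
0.375 [[274.4, 233.7], [269.9, 246.7], [368.5, 233.9], [372.5, 246.9], [274.6, 239.6], [270.2, 253.1], [368.2, 239.8], [372.1, 253.3]]
0.39 [[274.4, 234.3], [269.9, 247.4], [368.5, 233.2], [372.5, 246.2], [274.8, 240.3], [270.4, 253.8], [368.3, 239.2], [372.3, 252.6]]
```

Request:
send_rows(
  increments=[0,0,0.05,0,0,0,0,0,0.1,0,0,0,0,0,0.15,0,0,0,0,0,0.2,0,0,0,0,0,0.22,0,0,0,-0.02,0,0.22,0,0,0,-0.04,0,0.22,0,0,0,-0.05,0,0.22,0,0,0],
)

```text
time: 4.0
tool_pos: [0.5464, 0.0317, 0.0299]
orientation: [-0.187, 0.982, 0.0, 0.0]
force: [0.3, 0.0, -0.6]
opening: 0.0002
grasp_force: 0.0
```

Request:
send_rows(
  increments=[-0.006,0,0,0,0,0,-0.012,0,0,0,0,0,-0.016,0,0,0,0,0,-0.019,0,0,0,0,0,-0.022,0,0,0,0,0,-0.024,0,0,0,0,0,-0.026,0,0,0,0,0,-0.026,0,0,0,0,0],
)

```text
time: 4.8
tool_pos: [0.5697, 0.0403, 0.03]
orientation: [-0.186, 0.982, -0.0, 0.0]
force: [-0.1, -0.0, -0.1]
opening: -0.0005
grasp_force: 0.0
```

Request:
send_rows(
  increments=[-0.002,0,0,0,0,0,-0.004,0,0,0,0,0,-0.006,0,0,0,0,0,-0.007,0,0,0,0,0,-0.008,0,0,0,0,0],
)

```text
time: 5.3
tool_pos: [0.5767, 0.043, 0.0299]
orientation: [-0.186, 0.982, -0.0, -0.001]
force: [-5.2, -2.1, 3.1]
opening: 0.0002
grasp_force: 3.2
```

Request:
send_rows(
  increments=[-0.002,0,0,0,0,0,-0.004,0,0,0,0,0,-0.006,0,0,0,0,0,-0.006,0,0,0,0,0],
)

```text
time: 5.7
tool_pos: [0.5814, 0.0448, 0.0298]
orientation: [-0.186, 0.982, -0.0, -0.002]
force: [-16.5, -8.3, 10.4]
opening: -0.0001
grasp_force: 9.0
```

Request:
send_rows(
  increments=[0.05,0,0,0,0,0,0.1,0,0,0,0,0,0.1,0,-0.05,0,0,0,0.1,0,-0.1,0,0,0,0.1,0,-0.15,0,0,0,0.1,0,-0.2,0,0,0,0.1,0,-0.22,0,0,0],
  fingers=1,
)

```text
time: 6.4
tool_pos: [0.4904, 0.0088, 0.2554]
orientation: [-0.186, 0.982, -0.001, 0.003]
force: [-0.3, -0.1, -1.7]
opening: 0.0853
grasp_force: 0.0
```

Run:
```python
from h import *
ps=[]
for c in ("top","side","wrist"):
    p=manip.get_image(c); save(p,c+"2"); ps.append(p)
    for n in ("station","tray_front","nest","reader")+(("jar",) if c!="top" else ()):
        print(c,n,[(W(p,d["at"]).round(4).tolist(),round(d["conf"],2),np.round(proj(p,W(p,d["at"]))).tolist()) for d in manip.spot_point(p,n)[:3]])
a=cv2.resize(cv2.imread("pics/side2.png")[150:300,230:430],(800,600),interpolation=2)[:300]
b=cv2.resize(cv2.imread("pics/wrist2.png"),(480,300)); o=np.zeros((600,800,3),np.uint8); o[:300]=a; o[300:,:480]=b
cv2.imwrite("pics/c2.png",o); print(manip.sense()["tool_pos"],manip.sense()["time"])
```

```text
top station [([0.6766, 0.082, 0.0014], 0.67, [277.0, 191.0])]
top tray_front [([0.5418, 0.0262, 0.0306], 0.66, [292.0, 235.0])]
top nest [([0.6036, 0.0585, 0.0228], 0.79, [283.0, 215.0]), ([0.4829, -0.1391, 0.0058], 0.47, [346.0, 256.0])]
top reader [([0.7487, 0.111, 0.0999], 0.63, [265.0, 163.0]), ([0.6776, 0.0792, -0.0012], 0.44, [278.0, 191.0])]
side station [([0.6771, 0.0792, -0.0051], 0.57, [310.0, 204.0]), ([0.5412, 0.0285, 0.0271], 0.18, [278.0, 221.0])]
side tray_front [([0.5412, 0.0269, 0.03], 0.61, [278.0, 220.0]), ([0.6062, 0.0521, 0.0105], 0.36, [294.0, 213.0])]
side nest [([0.6066, 0.0522, 0.0128], 0.95, [294.0, 212.0]), ([0.6221, -0.2237, -0.0042], 0.7, [358.0, 273.0])]
side reader [([0.7483, 0.1028, 0.0999], 0.93, [326.0, 163.0])]
side jar [([0.6246, -0.222, -0.0049], 0.88, [358.0, 272.0]), ([0.5518, -0.295, 0.0015], 0.77, [353.0, 302.0]), ([0.8245, -0.1995, 0.0031], 0.76, [412.0, 235.0])]
wrist station [([0.6723, 0.0803, -0.0011], 0.85, [323.0, 302.0]), ([0.6191, -0.2223, 0.0012], 0.22, [109.0, 191.0])]
wrist tray_front [([0.5343, 0.0293, 0.0308], 0.92, [325.0, 209.0])]
wrist nest [([0.6036, 0.0521, 0.0213], 0.55, [322.0, 262.0])]
wrist reader []
wrist jar [([0.5493, -0.2928, 0.0011], 0.89, [59.0, 115.0]), ([0.638, -0.1212, 0.0014], 0.88, [185.0, 232.0]), ([0.6231, -0.2194, 0.0004], 0.76, [111.0, 194.0])]
[0.48959037 0.00879991 0.24991438] 7.25
```

View pics/c2.png

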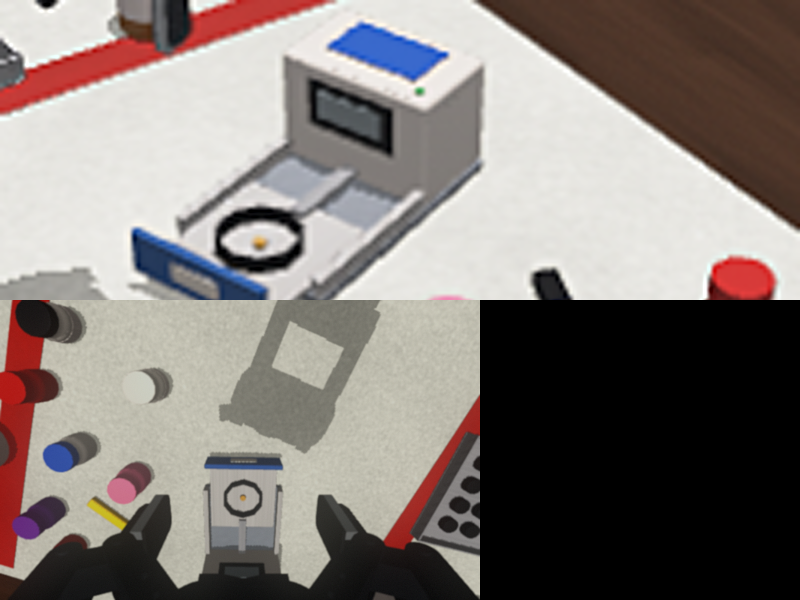

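Run:
```python
from h import *
p=manip.get_image("wrist"); im=p["img"]; h=cv2.cvtColor(im,cv2.COLOR_RGB2HSV)
m=((h[...,0]>105)&(h[...,0]<125)&(h[...,1]>140)).astype(np.uint8)[150:230,50:140]
(cx,cy),r=cv2.minEnclosingCircle(max(cv2.findContours(m,0,2)[0],key=cv2.contourArea)); print(cx+50,cy+150,r,m.sum())
print("lid top",ray(p,cx+50,cy+150,.058))
m=((h[...,0]>10)&(h[...,0]<28)&(h[...,1]>100)).astype(np.uint8); m[:240]=0;m[285:]=0;m[:,:295]=0;m[:,350:]=0
ys,xs=np.nonzero(m); print(len(xs),xs.mean(),ys.mean(),ray(p,xs.mean(),ys.mean(),.022))
# ring, dark
g=cv2.cvtColor(im,cv2.COLOR_RGB2GRAY); m=(g<60).astype(np.uint8); m[:235]=0;m[292:]=0;m[:,:290]=0;m[:,358:]=0
cs=[c for c in cv2.findContours(m,1,2)[0] if cv2.contourArea(c)>600]
for c in cs:
  el=cv2.fitEllipse(c); print(el, ray(p,*el[0],.030))
goal([.62,-.219,.13],.375+np.pi)
```

```text
78.0 210.0 21.095121383666992 1089
lid top [ 0.62407325 -0.22038313  0.058     ]
40 323.675 263.025 [0.6047381  0.05491994 0.022     ]
((323.75164794921875, 263.3556823730469), (38.133056640625, 46.319541931152344), 91.89865112304688) [0.60101514 0.0535605  0.03      ]
((323.51568603515625, 263.85858154296875), (47.06287384033203, 50.12002944946289), 86.35780334472656) [0.60175936 0.05354525 0.03      ]
t 7.3 pos [0.4896 0.0088 0.2499] SHIFT [-0.0379, -0.2597, 0.1199] TURN [-0.0, 0.0, -0.0]
```

Request:
send_rows(
  increments=[-0.04,-0.261,0,0,0,0,-0.04,-0.261,0,0,0,0,-0.04,-0.261,0,0,0,0,-0.04,-0.261,0.02,0,0,0,-0.04,-0.261,0.05,0,0,0,-0.04,-0.261,0.1,0,0,0,-0.04,-0.261,0.12,0,0,0,-0.04,-0.261,0.12,0,0,0],
  fingers=0.85,
)

```text
time: 8.1
tool_pos: [0.6204, -0.2194, 0.1238]
orientation: [-0.186, 0.983, 0.002, -0.004]
force: [-0.2, 0.1, -0.5]
opening: 0.0725
grasp_force: 0.0
```

Run:
```python
from h import *
p=manip.get_image("wrist"); save(p,"w3"); im=p["img"]; h=cv2.cvtColor(im,cv2.COLOR_RGB2HSV)
m=((h[...,0]>105)&(h[...,0]<125)&(h[...,1]>140)).astype(np.uint8)
for c in cv2.findContours(m,0,2)[0]:
  if cv2.contourArea(c)>300:
    x,y,w,hh=cv2.boundingRect(c); print((x,y,w,hh),cv2.contourArea(c),ray(p,x+w/2,y+hh/2,.062))
for z in (.062,.05): 
  print([np.round(proj(p,[.622+.024*np.cos(t),-.2195+.024*np.sin(t),z])).tolist() for t in np.arange(0,6.2,.785)])
print([W(p,d["at"]).round(4).tolist() for d in manip.spot_point(p,"jar")[:4]])
goal([.622,-.2195,.025],.375+np.pi)
```

```text
(292, 192, 62, 58) 2557.5 [ 0.62100619 -0.21833941  0.062     ]
[[308.0, 252.0], [335.0, 252.0], [354.0, 234.0], [355.0, 208.0], [335.0, 189.0], [306.0, 190.0], [286.0, 209.0], [288.0, 235.0]]
[[309.0, 245.0], [334.0, 244.0], [353.0, 227.0], [353.0, 202.0], [334.0, 184.0], [307.0, 185.0], [288.0, 203.0], [289.0, 228.0]]
[[0.7553, -0.2514, -0.0003], [0.6367, -0.1199, 0.0032], [0.6206, -0.2208, 0.0017], [0.55, -0.2961, 0.0038]]
t 8.2 pos [ 0.6224 -0.2193  0.1308] SHIFT [0.0005, -0.0001, 0.1058] TURN [0.0004, -0.0002, -0.0]
```

View pics/w3.png

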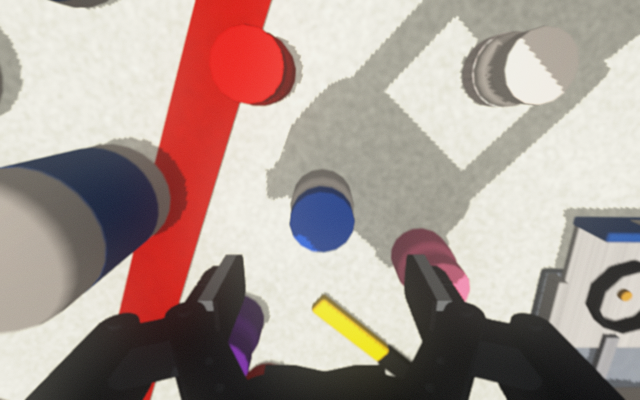

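Request:
send_rows(
  increments=[0.001,0.001,0.04,0,0,0,0.001,0.001,0.08,0,0,0,0.001,0.001,0.1,0,0,0,0.001,0.001,0.11,0,0,0,0.001,0.001,0.115,0,0,0,0.001,0.001,0.115,0,0,0],
)

```text
time: 8.8
tool_pos: [0.622, -0.2189, 0.0168]
orientation: [-0.187, 0.982, -0.001, 0.001]
force: [-0.2, -0.6, 0.7]
opening: 0.0726
grasp_force: 0.0
```

Request:
send_rows(
  increments=[0,0,0,0,0,0,0,0,0,0,0,0,0,0,0,0,0,0,0,0,0,0,0,0,0,0,0,0,0,0],
  fingers=0.4,
)

```text
time: 9.3
tool_pos: [0.6219, -0.2192, 0.0172]
orientation: [-0.186, 0.982, -0.001, 0.001]
force: [-4.1, 2.1, 10.8]
opening: 0.0454
grasp_force: 61.0
```

Request:
send_rows(
  increments=[0,0,-0.01,0,0,0,0,0,-0.03,0,0,0,0,0,-0.07,0,0,0,0,0,-0.1,0,0,0,0,0,-0.12,0,0,0,0,0,-0.12,0,0,0],
)

```text
time: 9.9
tool_pos: [0.6223, -0.2193, 0.1392]
orientation: [-0.186, 0.982, -0.001, 0.002]
force: [-0.7, -0.0, -1.6]
opening: 0.0454
grasp_force: 62.2
```

Run:
```python
from h import *
p=manip.get_image("wrist"); save(p,"w4"); q=manip.get_image("side"); save(q,"s4")
a=cv2.imread("pics/w4.png"); 
s=manip.sense(); u,v=map(int,proj(q,s["tool_pos"])); print(u,v,s["tool_pos"],s["opening"],s["force"])
b=cv2.resize(cv2.imread("pics/s4.png")[v-60:v+40,u-60:u+60],(288,240),interpolation=2); o=np.zeros((400,800,3),np.uint8); o[:,:512]=cv2.resize(a,(640,400))[:,64:576]; o[:240,512:]=b
cv2.imwrite("pics/c4.png",o)
Rt=R.from_quat(s["orientation"])
for P in (p,q):
  print([(Rt.inv().apply(W(P,d["at"])-s["tool_pos"]).round(4).tolist(),W(P,d["at"]).round(3).tolist(),round(d["conf"],2)) for d in manip.spot_point(P,"jar")[:5]])
goal([.6043,.0545,.15],.375+np.pi)
```

```text
359 228 [ 0.62105249 -0.21882289  0.13489121] 0.04548452055374085 [-0.18866647  0.55976163 -2.92241457]
[([0.0962, -0.0455, 0.1328], [0.548, -0.296, 0.002], 0.95), ([0.0004, -0.0004, 0.0123], [0.621, -0.219, 0.123], 0.86), ([-0.0518, 0.0846, 0.1319], [0.638, -0.121, 0.003], 0.83), ([-0.1934, -0.0508, 0.1326], [0.82, -0.195, 0.002], 0.73)]
[([0.0929, -0.0472, 0.1318], [0.552, -0.297, 0.003], 0.9), ([-0.1193, -0.0848, 0.1361], [0.763, -0.254, -0.001], 0.87), ([0.0017, -0.0016, 0.0174], [0.62, -0.221, 0.117], 0.8), ([-0.0543, 0.0799, 0.1348], [0.642, -0.125, 0.0], 0.64), ([-0.1972, -0.0578, 0.1366], [0.826, -0.2, -0.002], 0.62)]
t 10.1 pos [ 0.6205 -0.2186  0.1334] SHIFT [-0.0849, 0.2601, -0.0164] TURN [0.0013, -0.0014, -0.0]
```

View pics/c4.png

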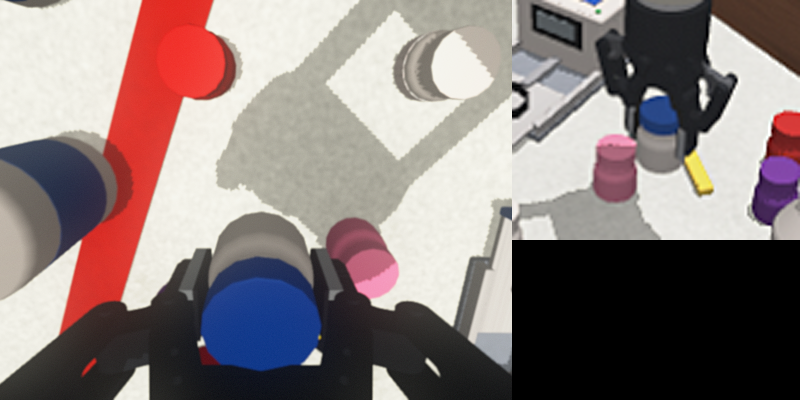

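Request:
send_rows(
  increments=[-0.085,0.26,-0.016,0,0,0,-0.085,0.26,-0.016,0,0,0,-0.085,0.26,-0.016,0,0,0,-0.085,0.26,-0.016,0,0,0,-0.085,0.26,-0.016,0,0,0,-0.085,0.26,-0.016,0,0,0,-0.085,0.26,-0.016,0,0,0,-0.085,0.26,-0.016,0,0,0],
)

```text
time: 10.9
tool_pos: [0.6046, 0.0545, 0.1498]
orientation: [-0.187, 0.982, -0.0, -0.001]
force: [0.7, -0.5, -1.6]
opening: 0.0454
grasp_force: 62.3
```

Run:
```python
from h import *
p=manip.get_image("wrist"); save(p,"w5"); q=manip.get_image("side"); save(q,"s5")
s=manip.sense(); u,v=map(int,proj(q,s["tool_pos"])); print(u,v)
b=cv2.resize(cv2.imread("pics/s5.png")[v-50:v+60,u-55:u+55],(400,400),interpolation=2); o=np.zeros((400,800,3),np.uint8); o[:,:400]=cv2.imread("pics/w5.png")[:,120:520]; o[:,400:]=b
cv2.imwrite("pics/c5.png",o)
for P in (p,q):
 for n in ("nest","tray_front","jar"): print(n,[(W(P,d["at"]).round(4).tolist(),round(d["conf"],2)) for d in manip.spot_point(P,n)[:3]])
goal([.6043,.0545,.065],.375+np.pi)
```

```text
291 171
nest [([0.6014, 0.0491, 0.0195], 0.7)]
tray_front [([0.5317, 0.0303, 0.0314], 0.97), ([0.7341, -0.1312, -0.0], 0.45)]
jar [([0.6028, 0.0535, 0.1304], 0.96), ([0.638, -0.1218, 0.0004], 0.89), ([0.8215, -0.1976, 0.0021], 0.58)]
nest [([0.611, 0.0557, 0.0148], 0.92), ([0.6374, -0.5196, -0.0021], 0.6)]
tray_front [([0.543, 0.0278, 0.0301], 0.85)]
jar [([0.7609, -0.2526, 0.0004], 0.91), ([0.8242, -0.199, 0.0015], 0.91), ([0.642, -0.1236, 0.0016], 0.89)]
t 11.3 pos [0.605  0.0536 0.1508] SHIFT [0.0003, 0.0011, 0.0858] TURN [0.0, -0.0001, -0.0008]
```

View pics/c5.png

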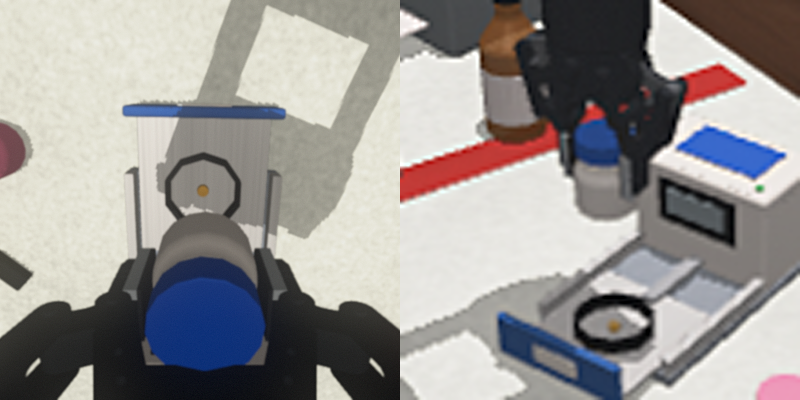

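Run:
```python
from h import *
p=manip.get_image("wrist"); h=cv2.cvtColor(p["img"],cv2.COLOR_RGB2HSV); s=manip.sense(); Rt=R.from_quat(s["orientation"])
T=lambda w: Rt.inv().apply(np.array(w)-s["tool_pos"]).round(4)
m=((h[...,0]>10)&(h[...,0]<28)&(h[...,1]>100)).astype(np.uint8); m[:175]=0;m[205:]=0;m[:,:310]=0;m[:,338:]=0
ys,xs=np.nonzero(m); print(len(xs),xs.mean(),ys.mean()); w=ray(p,xs.mean(),ys.mean(),.0225); print("pin",w,T(w))
g=cv2.cvtColor(p["img"],cv2.COLOR_RGB2GRAY)
m=(g<65).astype(np.uint8); m[:145]=0; m[205:]=0; m[:,:276]=0; m[:,366:]=0
for y in (180,185,190,195):
  x=np.nonzero(m[y])[0]; print(y,x.min(),x.max(),T(ray(p,(x.min()+x.max())/2,y,.03)), "w",np.linalg.norm(ray(p,x.min()-.5,y,.03)-ray(p,x.max()+.5,y,.03)))
x0=np.nonzero(m[:,323])[0]; print("top rows",x0, "outer front edge",T(ray(p,323,x0.min()-.5,.03)))
b=((h[...,0]>105)&(h[...,0]<125)&(h[...,1]>140)).astype(np.uint8); b[:250]=0
for y in (310,320,330,340): 
  x=np.nonzero(b[y])[0]; print("lid",y,x.min(),x.max(),T(ray(p,(x.min()+x.max())/2,y,s["tool_pos"][2]+.045)))
# jar outline prediction: base rim at tool z .017, x offsets
for dx in (-.003,0,.003):
  print(dx,min(proj(p,s["tool_pos"]+Rt.apply([dx+.024*np.cos(t),.024*np.sin(t),zz]))[1] for t in np.arange(0,6.3,.05) for zz in (.017,-.02)))
print(g[200:232:1,323].tolist())
```

```text
95 323.8315789473684 189.90526315789472
pin [0.60448849 0.05442164 0.0225    ] [0.0002 0.0008 0.1284]
180 288 360 [0.0109 0.0009 0.1209] w 0.059437088032115316
185 288 361 [0.0067 0.0013 0.1209] w 0.06053667429507915
190 288 360 [0.0024 0.0009 0.1209] w 0.06000210529674149
195 288 360 [-0.0019  0.0009  0.1209] w 0.0602893068668148
top rows [153 154 155 156 157 158] outer front edge [3.340e-02 1.000e-04 1.209e-01]
lid 310 267 382 [ 0.0083  0.0011 -0.045 ]
lid 320 265 384 [ 0.0042  0.0011 -0.045 ]
lid 330 264 384 [-0.      0.0009 -0.045 ]
lid 340 268 381 [-0.0044  0.0011 -0.045 ]
-0.003 212.9992424887629
0 207.45166741153287
0.003 201.84344780693255
[138, 137, 139, 137, 136, 138, 153, 177, 199, 209, 204, 173, 127, 98, 93, 95, 95, 94, 95, 94, 93, 95, 96, 95, 96, 96, 95, 93, 97, 96, 96, 97]
```

Request:
send_rows(
  increments=[0.001,0,0.04,0,0,0,0.001,0,0.07,0,0,0,0.001,0,0.09,0,0,0,0.001,0,0.098,0,0,0,0.001,0,0.102,0,0,0,0.001,0,0.105,0,0,0,0.001,0,0.107,0,0,0,0.001,0,0.107,0,0,0],
)

```text
time: 12.15
tool_pos: [0.6043, 0.0539, 0.0445]
orientation: [-0.186, 0.982, -0.0, 0.0]
force: [-0.6, 0.1, -2.4]
opening: 0.0455
grasp_force: 62.3
```

Run:
```python
from h import *
p=manip.get_image("wrist"); save(p,"w6"); q=manip.get_image("side"); save(q,"s6")
s=manip.sense(); print(s["tool_pos"],s["force"]); u,v=map(int,proj(q,s["tool_pos"]))
b=cv2.resize(cv2.imread("pics/s6.png")[v-40:v+40,u-40:u+40],(400,400),interpolation=2); o=np.zeros((400,800,3),np.uint8); o[:,:400]=cv2.imread("pics/w6.png")[:,120:520]; o[:,400:]=b
cv2.imwrite("pics/c6.png",o)
```

```text
[0.60430426 0.05386426 0.04457363] [ 0.07750799 -0.6863895  -2.11901394]
```

View pics/c6.png

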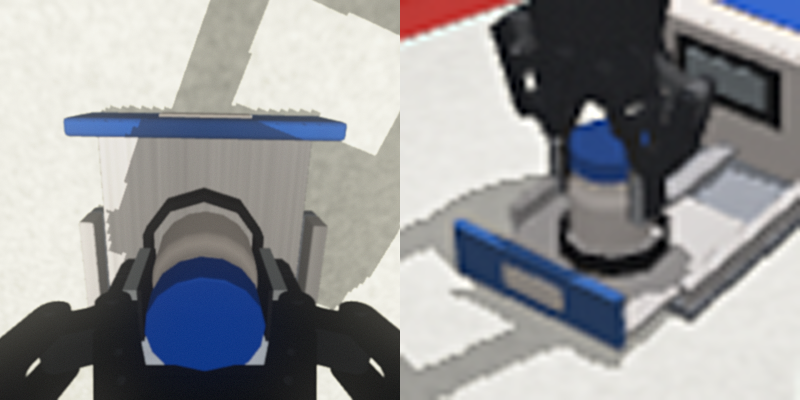

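Request:
send_rows(
  increments=[0,0,0.002,0,0,0,0,0,0.004,0,0,0,0,0,0.006,0,0,0,0,0,0.0075,0,0,0,0,0,0.0085,0,0,0,0,0,0.009,0,0,0,0,0,0.009,0,0,0],
)

```text
time: 12.95
tool_pos: [0.6041, 0.0539, 0.0352]
orientation: [-0.186, 0.982, 0.0, 0.0]
force: [-2.5, 0.5, 3.8]
opening: 0.0452
grasp_force: 62.8
```

Request:
send_rows(
  increments=[0,0,0,0,0,0,0,0,0,0,0,0,0,0,0,0,0,0,0,0,0,0,0,0],
  fingers=0.75,
)

```text
time: 13.35
tool_pos: [0.6041, 0.0538, 0.0349]
orientation: [-0.186, 0.982, -0.0, 0.0]
force: [0.7, -0.1, 0.0]
opening: 0.0644
grasp_force: 0.0
```

Request:
send_rows(
  increments=[0,0,-0.01,0,0,0,0,0,-0.03,0,0,0,0,0,-0.06,0,0,0,0,0,-0.1,0,0,0,0,0,-0.14,0,0,0,0.04,0,-0.17,0,0,0,0.09,0,-0.18,0,0,0,0.12,0,-0.18,0,0,0],
)

```text
time: 14.15
tool_pos: [0.4909, 0.0093, 0.2177]
orientation: [-0.186, 0.982, -0.0, 0.002]
force: [0.3, -0.6, 0.3]
opening: 0.064
grasp_force: 0.0
```

Run:
```python
from h import *
p=manip.get_image("wrist"); save(p,"w7"); q=manip.get_image("side"); save(q,"s7")
u,v=map(int,proj(q,[.604,.054,.04]))
b=cv2.resize(cv2.imread("pics/s7.png")[v-40:v+40,u-40:u+40],(400,400),interpolation=2); o=np.zeros((400,800,3),np.uint8); o[:,:400]=cv2.imread("pics/w7.png")[:,120:520]; o[:,400:]=b
cv2.imwrite("pics/c7.png",o)
for P in (p,q):
 for n in ("tray_front","jar"): print(n,[(W(P,d["at"]).round(4).tolist(),round(d["conf"],2)) for d in manip.spot_point(P,n)[:5]])
F=np.array([.540,.0282]);e=np.array([.932,.363])
goal([*(F-.05*e),.03],.375+np.pi)
```

```text
tray_front [([0.5386, 0.0296, 0.0319], 0.64)]
jar [([0.6423, -0.1214, 0.0003], 0.9), ([0.7574, -0.2493, -0.0016], 0.81), ([0.5477, -0.2924, 0.0038], 0.69), ([0.82, -0.1938, 0.0018], 0.64), ([0.6011, 0.0507, 0.017], 0.57)]
tray_front [([0.5446, 0.0272, 0.0319], 0.79), ([0.4895, -0.1428, 0.0005], 0.37)]
jar [([0.5503, -0.2988, -0.0014], 0.96), ([0.6405, -0.125, 0.0015], 0.96), ([0.8265, -0.2012, 0.0011], 0.87), ([0.6026, 0.0527, 0.0149], 0.78), ([0.7615, -0.2527, 0.0017], 0.59)]
t 14.45 pos [0.4929 0.0101 0.2152] SHIFT [-0.0004, -0.0002, 0.1852] TURN [-0.0001, 0.0002, 0.0001]
```

View pics/c7.png

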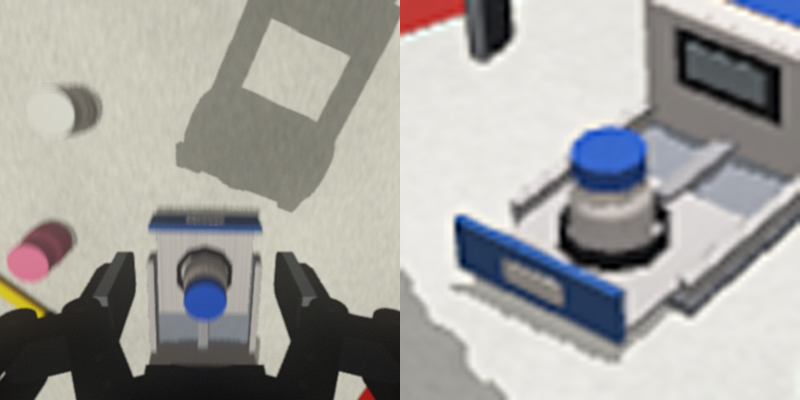

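Request:
send_rows(
  increments=[0,0,0.04,0,0,0,0,0,0.08,0,0,0,0,0,0.12,0,0,0,0,0,0.16,0,0,0,0,0,0.182,0,0,0,-0.01,0,0.185,0,0,0,-0.02,0,0.185,0,0,0,-0.03,0,0.185,0,0,0],
  fingers=0,
)

```text
time: 15.25
tool_pos: [0.5224, 0.0214, 0.0315]
orientation: [-0.187, 0.982, -0.0, 0.001]
force: [-0.5, 0.6, 0.2]
opening: -0.0
grasp_force: 0.0
```

Request:
send_rows(
  increments=[-0.003,0,0,0,0,0,-0.006,0,0,0,0,0,-0.008,0,0,0,0,0,-0.01,0,0,0,0,0,-0.012,0,0,0,0,0,-0.014,0,0,0,0,0,-0.016,0,0,0,0,0,-0.018,0,0,0,0,0],
)

```text
time: 16.05
tool_pos: [0.5371, 0.0274, 0.03]
orientation: [-0.186, 0.982, -0.0, -0.0]
force: [-3.0, -1.8, 3.0]
opening: -0.0003
grasp_force: 2.0
```

Request:
send_rows(
  increments=[-0.002,0,0,0,0,0,-0.004,0,0,0,0,0,-0.006,0,0,0,0,0,-0.008,0,0,0,0,0,-0.01,0,0,0,0,0,-0.012,0,0,0,0,0,-0.014,0,0,0,0,0,-0.016,0,0,0,0,0],
)

```text
time: 16.85
tool_pos: [0.5521, 0.0332, 0.0299]
orientation: [-0.186, 0.982, -0.0, -0.0]
force: [-3.6, -4.3, 3.2]
opening: 0.0001
grasp_force: 2.5
```

Request:
send_rows(
  increments=[-0.002,0,0,0,0,0,-0.004,0,0,0,0,0,-0.006,0,0,0,0,0,-0.008,0,0,0,0,0,-0.01,0,0,0,0,0,-0.012,0,0,0,0,0,-0.014,0,0,0,0,0,-0.016,0,0,0,0,0],
)

```text
time: 17.65
tool_pos: [0.5668, 0.039, 0.0298]
orientation: [-0.186, 0.982, -0.0, -0.0]
force: [-4.2, -6.7, 2.5]
opening: -0.0001
grasp_force: 3.0
```

Request:
send_rows(
  increments=[-0.002,0,0,0,0,0,-0.004,0,0,0,0,0,-0.006,0,0,0,0,0,-0.008,0,0,0,0,0,-0.01,0,0,0,0,0,-0.012,0,0,0,0,0,-0.014,0,0,0,0,0,-0.015,0,0,0,0,0],
)

```text
time: 18.45
tool_pos: [0.5808, 0.0443, 0.0298]
orientation: [-0.186, 0.982, -0.0, -0.0]
force: [-5.9, -6.7, 4.1]
opening: 0.0003
grasp_force: 3.7
```

Request:
send_rows(
  increments=[-0.0005,0,0,0,0,0,-0.001,0,0,0,0,0,-0.0015,0,0,0,0,0,-0.0015,0,0,0,0,0],
)

```text
time: 18.85
tool_pos: [0.5814, 0.0446, 0.0297]
orientation: [-0.186, 0.982, -0.0, -0.001]
force: [-12.2, -9.2, 7.7]
opening: -0.0
grasp_force: 7.5
```

Request:
send_rows(
  increments=[0.002,0,0,0,0,0,0.004,0,0,0,0,0,0.006,0,0,0,0,0,0.009,0,0,0,0,0,0.012,0,0,0,0,0,0.016,0,0,0,0,0,0.025,0,0,0,0,0,0.04,0,0,0,0,0],
)

```text
time: 19.65
tool_pos: [0.5446, 0.0306, 0.0298]
orientation: [-0.187, 0.982, 0.0, 0.0]
force: [-0.4, -0.0, 0.5]
opening: -0.0001
grasp_force: 0.0
```

Request:
send_rows(
  increments=[0.05,0,0,0,0,0,0.06,0,-0.05,0,0,0,0.06,0,-0.1,0,0,0,0.06,0,-0.15,0,0,0,0.06,0,-0.2,0,0,0,0.06,0,-0.2,0,0,0],
)

```text
time: 20.25
tool_pos: [0.4904, 0.0085, 0.2372]
orientation: [-0.186, 0.982, -0.001, 0.005]
force: [0.4, 0.6, -0.1]
opening: -0.0003
grasp_force: 0.0
```

Run:
```python
from h import *
p=manip.get_image("wrist"); save(p,"w8"); q=manip.get_image("side"); save(q,"s8")
u,v=map(int,proj(q,[.646,.072,.04]))
b=cv2.resize(cv2.imread("pics/s8.png")[v-40:v+40,u-40:u+40],(400,400),interpolation=2); o=np.zeros((400,800,3),np.uint8); o[:,:400]=cv2.imread("pics/w8.png")[:,120:520]; o[:,400:]=b
cv2.imwrite("pics/c8.png",o)
for P in (p,q):
 for n in ("tray_front","jar"): print(n,[(W(P,d["at"]).round(4).tolist(),round(d["conf"],2)) for d in manip.spot_point(P,n)[:6]])
print(manip.sense()["time"])
```

```text
tray_front [([0.5758, 0.0457, 0.0334], 0.96)]
jar [([0.7571, -0.2466, 0.0028], 0.95), ([0.5483, -0.2942, 0.0016], 0.88), ([0.6412, -0.1219, 0.0062], 0.78), ([0.8194, -0.1956, -0.001], 0.73)]
tray_front [([0.5828, 0.0425, 0.0304], 0.61)]
jar [([0.6395, -0.1232, 0.0008], 0.94), ([0.6452, 0.0681, 0.0142], 0.89), ([0.8292, -0.1992, 0.0021], 0.79), ([0.5512, -0.2963, 0.0011], 0.71), ([0.7504, 0.1028, 0.0993], 0.64), ([0.7631, -0.2515, -0.0003], 0.55)]
20.55
```

View pics/c8.png

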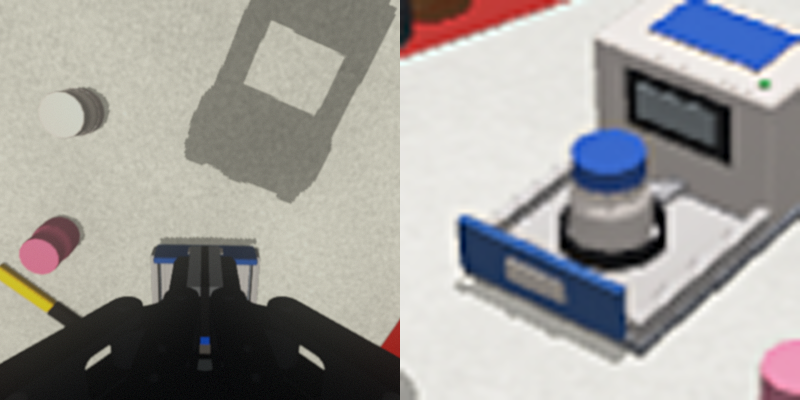

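The picture shows the tray latched in, with its front back at the starting place (about 0.58, 0.044). The jar stands upright in the ring and the arm is clear of everything.

```bash
python3 -c "
from workcell import manip
print(manip.hand_in())"
```

```text
the job is handed in; nothing more can be done
None
```

The job is handed in: I pressed the tray to release it, stood the blue-lid jar upright in the nest, and pressed the tray back in; the last pictures show it latched and the jar still seated, at about 20.6 s of the 69 s allowed.

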